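# Set the check scale with the sample egg

## Task

Set up the check scale for the next batch of chocolate eggs: lift the blue-wrapped sample egg off the grey pad, lower it gently into the scale's deep steel pot and let go. Then, with the egg lying in the pot, turn the black knob a little at a time until the red pointer on the dial stands over the middle of the green mark, which the egg's weight has moved. Leave the brown eggs where they stand.

Things in the scene. Friction and masses are not known exactly. Their poses are not given: they have to be found in the camera images.
- sample_egg: the sample egg: blue with a yellow band, egg-shaped, 76 mm tall, largest diameter 56 mm at 34 mm above its flat foot (28 mm across), mass about 130 to 250 g (not known beforehand). Starts upright on the grey pad, in one of three places. Origin: centre of its foot, z up through its tip. Fragile, like chocolate: set it down, do not let it drop (a fall of a few mm does no harm)
- sample_egg_mid (a point): point on the sample egg's axis 34 mm above its foot, where it is 56 mm across: the place to grip it
- brown_egg1: a plain chocolate-brown egg, same shape and origin as the sample egg, upright on the pad at least 90 mm from the other eggs (centre to centre); a bystander that must stay where it is
- brown_egg2: another brown egg, exactly like brown_egg1; a bystander that must stay where it is
- pad: flat grey pad fixed to the table, 240 x 240 x 8 mm, on which the three eggs stand; origin: centre of its underside
- scale: the check scale, fixed to the table: white housing 220 mm (its x) by 350 mm (its y), top 50 mm above the table; origin: centre of its underside, z up. In its own frame the pot stands at (0, 95 mm), the dial (under a clear window whose frame is 64 mm above the table) spans x -40 to 90 mm and y -171 to 1 mm, the knob is at (-75, -85 mm)
- pot_floor (a point): centre of the inner floor of the steel pot, 83 mm above the table when empty. The pot is open above, 150 mm inside diameter (narrowing to 134 mm in the lowest 12 mm), wall 4 mm, 72 mm deep: room for half-open fingers beside the egg, not for wide-open ones. It rides on a soft spring (250 N/m): it sinks 5 to 10 mm under the egg, at most 12 mm
- pot_rim (a point): centre of the pot's mouth, 155 mm above the table when empty (outside diameter 158 mm)
- knob_grip (a point): point on the upright axis of the round black knob (diameter 40 mm, 32 mm tall, 72 to 104 mm above the table, white line on its top); this point is 90 mm above the table, the height to grip it from above; at this height the fingertips clear the dial window and the housing
- knob (a joint): angle of the knob in rad, 0 to 3.6 (stops), growing clockwise seen from above. It starts at 0 to 0.8, turns both ways with light friction (about 0.06 N m) and stays where it is left. Each rad clockwise turns the red pointer 0.5 rad clockwise. With the egg in the pot it needs 1.2 to 3 rad clockwise in all
- dial_pivot (a point): the upright axis on the dial about which both the red pointer and the green mark turn; both lie under the window and cannot be touched
- pointer_tip (a point): a point near the end of the red pointer (3.5 mm wide), 82 mm from dial_pivot. Only the knob moves it
- green_mark (a point): the centre line of the green mark (a flag 14 mm wide on a thin green hand, lying under the red pointer), at the same 82 mm radius and the same height as pointer_tip. The load in the pot moves it: the egg sends it 0.5 to 1 rad clockwise, farther for a heavier egg, and it comes to rest within a second
There are look-alikes about, which are no part of the job. Several things have the shape of the sample_egg; the one meant has the colours described above.

How it is judged:
On the way, in this order (a step that is already met when the one before it is completed fails the run):
1. the sample egg lies in the scale's pot, let go and at rest (horizontal distance between sample_egg_mid and pot_floor below 0.07 m and z of sample_egg_mid in the frame of pot_floor between 0.01 and 0.06 m and contact force between each of the arm, the fingers and sample_egg below 0.05 N and linear speed of sample_egg below 0.03 m/s), for 0.3 s.
2. with the egg in the pot, the knob has brought the pointer over the middle of the green mark (within 5 mm at the tip) (horizontal distance between sample_egg_mid and pot_floor below 0.07 m and z of sample_egg_mid in the frame of pot_floor below 0.06 m and distance between pointer_tip and green_mark below 0.005 m), for 0.3 s.
At the end, for the whole second after the job is handed in: the sample egg lies released and at rest inside the pot (its middle within 70 mm of the pot's axis and less than 60 mm above the pot's floor), and the pointer tip stands within 5 mm of the centre line of the green mark, the knob at rest (all of step 2 and z of sample_egg_mid in the frame of pot_floor above 0.01 m and contact force between each of the arm, the fingers and sample_egg below 0.05 N and linear speed of sample_egg below 0.03 m/s and velocity of joint knob between -0.05 and 0.05 rad/s); the robot touches nothing.
It fails at once if the sample egg was dropped into the pot: let go more than 20 mm above the pot's floor (horizontal distance between sample_egg_mid and pot_floor below 0.11 m and z of sample_egg_mid in the frame of pot_floor above 0.054 m and contact force between the fingers and sample_egg below 0.05 N).
It fails at once if the sample egg was pressed or thrown hard into the pot (over FF N between them) (contact force between sample_egg and pot above 12 N).
It fails at once if a brown egg was disturbed (moved more than 30 mm) (distance of any of brown_egg1, brown_egg2 from where it was at the start of the episode above 0.03 m).
It also fails if it takes over 67 s, if anything falls off the work surface, if the arm or the gripper's body presses on something with over 40 N, if the wrist force passes 120 N, or if a joint passes its speed limit or range.

## Robot

A 7-joint arm with a two-finger parallel gripper is mounted at the origin on the work surface. World frame = base frame: x ahead of the robot, y to its left, z up, the work surface at z = 0. Lengths are in m, angles in rad, forces in N, time in s.
With the tool pointing down it reaches from about 0.425 to 0.925 m from the base axis. Payload 6.8 kg.
Tool frame: the origin (TCP) lies at the very end of the fingers, on their centre line; the grasp point (between the pads) lies 19 mm behind it; z points along the fingers, y is the line along which they close (so a half turn about z gives the same grasp; the last joint's range is limited). The gripper opens to 85 mm and grips with 20 to 120 N. Pads are 22 mm wide; open, the fingers measure 114 mm over their backs; the gripper's body (76 mm by 85 mm) begins 54 mm behind the grasp point. The pads swing forward as they close: fully open they stand 13 mm farther back than shut.
Start: joints at [1.202, 0.477, 0.022, 1.555, -0.011, 1.109, -0.083], TCP at [0.174, -0.652, 0.231] pointing down, gripper open.
Joint ranges: [-2.96, 2.96], [-0.34, 2.1], [-1.41, 1.46], [0.24, 2.44], [-1.37, 4.51], [0.17, 1.92], [-2.96, 2.96]. Speed limits (rad/s): [2.39, 2.39, 3.14, 3.14, 3.14, 3.14, 3.14].

## Interface

Orientations are given as a rotation vector (axis times angle).
In Python, from bench import r gives the robot as it stands.
- The arm moves only by the shell command python3 -m jog 'ROWS' [FORCE]. ROWS is JSON, a list of rows, each an object of numbers: "fingers": the finger opening in m, from 0 to 0.0854; "x", "y", "z": the shift along the tool's x, y, z in m; "rx", "ry", "rz": the turn, a rotation vector about the tool's x, y, z in degrees. In form: [{"fingers": .., "x": .., "y": .., "z": .., "rx": .., "ry": .., "rz": ..}, ...]. A call has 1 to 8 rows; each row shifts and turns the commanded pose from where the row before left it, along the tool's axes as they then stand; what a row does not reach is not made up. A row lasts 1/8 s, in which the tool goes at most 62.5 mm and 10.7 degrees, less where a joint would pass 70% of its speed; a pose out of reach is approached as far as the arm can. A call is refused whole if a number of a shift passes 0.0625 or a number of a turn 10.7, either way. A call with a gripper value outside its range is refused whole. The fingers move at their own pace and stop on an object; FORCE is the grip in N (left out, the last holds). Time passes only in rows, so rows that do not move let the fingers close. It gives the time, the measured TCP pose, the force, the opening and the grip force at its end, in the units of the state.
- r.get_obs(): the state, without advancing time (a new reading comes with each control period).
- r.grab_frame(name): name is "scene" or "top"; returns (picture, depth): 400x640x3 uint8, red, green, blue; 400x640 float32, m along the optical axis (not along the pixel's ray), 0 where there is no reading.
- r.get_calibration(name): a dict with "mtx" (3x3 intrinsics, pixels), "dist" ([k1, k2, p1, p2, k3] as OpenCV has them; the pictures are not rectified), "extrinsics" (4x4, takes a point from camera to world coordinates). Camera axes: x right, y down, z forward; pixel columns grow to the right and rows downward; lengths in m; the calibration is good to about 2 mm. A picture is of the moment at which its call begins. get_calibration takes no time and is no camera call.
- r.hand_in(): hands the job in; it is judged then, once.
Trained networks look in the newest picture that a camera, given by its name, has taken for a name from the list of things; names that differ only in an ending like _2 or _b are one class to them, and where a whole thing is asked for, a point or a joint stands for the part that bears it (a point fixed in the world has none). Each returns a list of dicts, best first, with "score" (0 to 1); they miss things now and then, are a little off and sometimes report something else, mostly with a low value. They report only what shows in the picture. A call takes as long as a camera call. They do not tell look-alikes from the thing itself.
- r.search_frame(target, camera): "xyz" ([x, y, z] in m, in world coordinates, good to about 4 mm: the middle of the surface that is visible of it).
- r.landmark_of(target, camera): "xyz" ([x, y, z] in m, in world coordinates, good to about 4 mm: a listed point, or the origin of a listed thing).
The state is a dict: "clock": time; "joints": joint angles; "qvel": joint speeds; "tau": joint torques, N m; "tcp_pos": TCP position; "orientation": TCP orientation; "contact_force": force on the tool from outside, world axes, zero at the start; "moment": the same for the moment, N m; "grip_width": finger opening in m; "gripper_force": force on a finger pad.
Only numpy, scipy, OpenCV 4.12 (cv2) and the standard library are available. Lean on these libraries where they do the work, as an engineer would, in place of code of your own. Each camera call takes 0.05 s, during which the arm holds its last target. There are 200 camera calls.

## Working session

There is one attempt and no reset: what is moved stays moved. The work goes in short steps, Python scripts to look and compute and a shell command to move; the robot and the scene stay as the last step left them, time stands still between calls to the robot, and variables do not carry over. Pictures are saved under pics/ and viewed, at most 10 in all, crops included, and the job is handed in when it is done.

```bash
mkdir -p pics; python3 - <<'E'
from bench import r
import cv2,numpy as np
for c in ("top","scene"):
    p,d=r.grab_frame(c); cv2.imwrite(f"pics/{c}0.png",p[:,:,::-1])
    print(c)
    for n in ("sample_egg_mid","brown_egg1","pot_rim","pot_floor","knob_grip","dial_pivot","pointer_tip","green_mark","scale","pad"):
        try: print(n,[(np.round(q["xyz"],3).tolist(),round(q["score"],2)) for q in r.landmark_of(n,c)[:4]])
        except Exception as e: print(n,e)
o=r.get_obs();print(o["clock"],o["tcp_pos"],o["orientation"],o["grip_width"])
K=r.get_calibration("top");print(K)
E
```

```text
top
sample_egg_mid [([0.471, 0.505, 0.038], 0.83), ([0.578, 0.494, 0.033], 0.76), ([0.657, 0.467, 0.038], 0.67), ([0.533, 0.377, 0.039], 0.66)]
brown_egg1 [([0.427, 0.288, 0.01], 0.96), ([0.546, 0.244, 0.012], 0.76)]
pot_rim [([0.59, 0.005, 0.157], 0.65)]
pot_floor [([0.587, 0.006, 0.08], 0.75)]
knob_grip [([0.507, -0.172, 0.09], 0.57), ([0.529, 0.377, 0.008], 0.48)]
dial_pivot [([0.562, -0.173, 0.053], 0.75)]
pointer_tip []
green_mark [([0.531, 0.377, 0.01], 0.38)]
scale [([0.585, -0.091, 0.0], 0.88)]
pad [([0.497, 0.309, 0.001], 0.9)]
scene
sample_egg_mid [([0.661, 0.467, 0.034], 0.92), ([0.684, 0.353, 0.036], 0.81), ([0.53, 0.37, 0.042], 0.66), ([0.576, 0.498, 0.038], 0.61)]
brown_egg1 [([0.541, 0.249, 0.005], 0.91), ([0.427, 0.283, 0.011], 0.88)]
pot_rim [([0.588, 0.004, 0.155], 0.89)]
pot_floor [([0.589, 0.006, 0.084], 0.92)]
knob_grip [([0.505, -0.178, 0.092], 0.67), ([0.588, 0.006, 0.084], 0.67)]
dial_pivot [([0.564, -0.172, 0.061], 0.86)]
pointer_tip []
green_mark []
scale [([0.583, -0.087, -0.002], 0.81)]
pad [([0.491, 0.309, -0.002], 0.7)]
1.1 [ 0.17407984 -0.65216619  0.23128674] [-3.11489611e+00 -4.08401748e-01 -1.03175741e-04] 0.08538689963725965
{'mtx': array([[420.00745735,   0.        , 318.6112457 ],
       [  0.        , 420.00745735, 201.03905137],
       [  0.        ,   0.        ,   1.        ]]), 'dist': array([-0.11072657,  0.        ,  0.        ,  0.        ,  0.        ]), 'extrinsics': array([[ 0.00189342, -0.98710434,  0.16006697,  0.41379205],
       [-0.99982059,  0.00114813,  0.01890707,  0.12867247],
       [-0.01884703, -0.16007405, -0.98692507,  1.03056873],
       [ 0.        ,  0.        ,  0.        ,  1.        ]])}
```

View pics/top0.png

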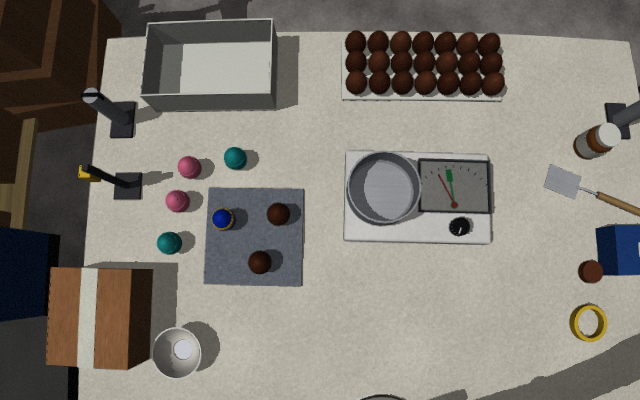

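View pics/scene0.png

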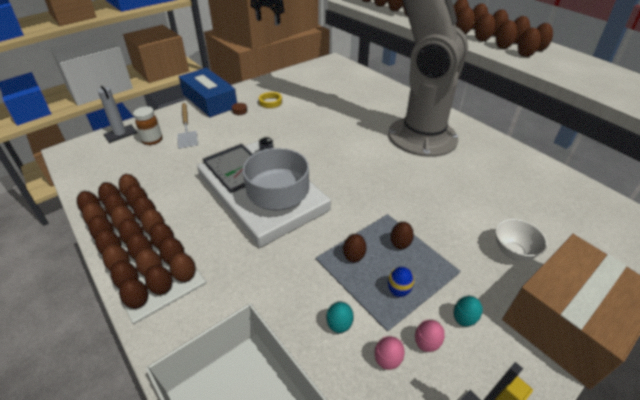

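```bash
python3 - <<'E'
import cv2
p=cv2.imread("pics/top0.png")
a=cv2.resize(p[140:290,150:310],None,fx=2.5,fy=2.5,interpolation=2)
b=cv2.resize(p[150:245,415:495],None,fx=4,fy=375/95,interpolation=2)
cv2.imwrite("pics/crop0.png",cv2.hconcat([a,b]))
E
cat > h.py <<'E'
from bench import r
import numpy as np
from scipy.spatial.transform import Rotation as R
def togo(x,y,z,yaw=None):
    "shift left in tool axes (mm), after which yaw of tool y; prints turn to go in deg"
    o=r.get_obs();M=R.from_rotvec(o["orientation"]).as_matrix()
    print("t",o["clock"],"tcp",np.round(o["tcp_pos"],4),"yaw_y",round(np.degrees(np.arctan2(M[1,1],M[0,1])),1),"tilt",np.round(M[:2,2],3),"F",np.round(o["contact_force"],2),"w",round(o["grip_width"],4),"gf",o["gripper_force"])
    print("tool mm",np.round(1000*M.T@(np.array([x,y,z])-o["tcp_pos"]),1))
E
python3 -m jog '[{"x":0.0625,"rz":-2.7},{"x":0.0625,"rz":-5.4},{"x":0.0625,"rz":-5.4},{"x":0.0625,"rz":-5.4},{"x":0.0625,"rz":-5.4},{"x":0.0625,"rz":-5.4},{"x":0.0625,"rz":-5.4},{"x":0.0625,"rz":-5.4}]' 40
```

```text
validation failed for argument at $[0]...
```

View pics/crop0.png

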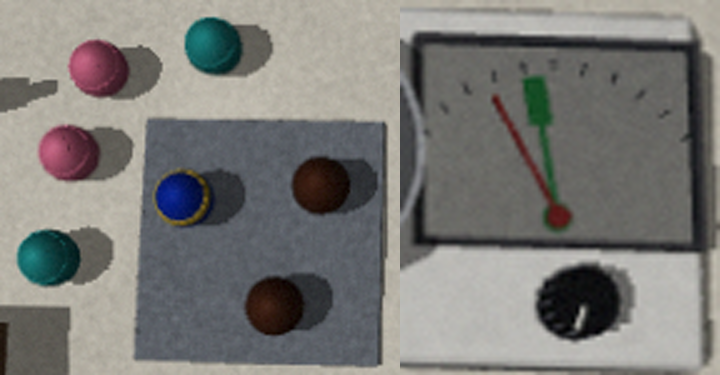

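The crop confirms the sample. The egg-shaped things are blue with a yellow band at (222,218) on the pad, pink at (189,167) and (177,201), teal at (235,158) and (169,243), and brown at (278,214) and (260,262). Only the blue one fits the description. The red pointer is left of the green mark, and the knob is at (459,226). The move was refused, probably because every row needs all its keys.

```bash
python3 -m jog '[{"fingers":0.085,"x":0.0625,"y":0,"z":0,"rx":0,"ry":0,"rz":-2.7},{"fingers":0.085,"x":0.0625,"y":0,"z":0,"rx":0,"ry":0,"rz":-5.4},{"fingers":0.085,"x":0.0625,"y":0,"z":0,"rx":0,"ry":0,"rz":-5.4},{"fingers":0.085,"x":0.0625,"y":0,"z":0,"rx":0,"ry":0,"rz":-5.4},{"fingers":0.085,"x":0.0625,"y":0,"z":0,"rx":0,"ry":0,"rz":-5.4},{"fingers":0.085,"x":0.0625,"y":0,"z":0,"rx":0,"ry":0,"rz":-5.4},{"fingers":0.085,"x":0.0625,"y":0,"z":0,"rx":0,"ry":0,"rz":-5.4},{"fingers":0.085,"x":0.0625,"y":0,"z":0,"rx":0,"ry":0,"rz":-5.4}]' 40; python3 -c "
from h import *
togo(0.531,0.375,0.15)"
```

```text
clock: 2.1
tcp_pos: [0.5928, -0.3955, 0.2313]
orientation: [2.779, 1.465, 0.0]
contact_force: [0.0, -1.0, -0.1]
grip_width: 0.0853
gripper_force: 0.0
t 2.1 tcp [ 0.5928 -0.3955  0.2313] yaw_y -34.4 tilt [ 0. -0.] F [ 0.02 -0.98 -0.15] w 0.0853 gf 0.0
tool mm [ 600.8 -486.3   81.1]
```

```bash
python3 -m jog '[{"fingers":0.085,"x":0.0625,"y":-0.007,"z":0,"rx":0,"ry":0,"rz":-5.4},{"fingers":0.085,"x":0.0625,"y":-0.007,"z":0,"rx":0,"ry":0,"rz":-5.4},{"fingers":0.085,"x":0.0625,"y":-0.007,"z":0,"rx":0,"ry":0,"rz":-5.4},{"fingers":0.085,"x":0.0625,"y":-0.007,"z":0,"rx":0,"ry":0,"rz":-5.4},{"fingers":0.085,"x":0.0625,"y":-0.007,"z":0,"rx":0,"ry":0,"rz":-5.4},{"fingers":0.085,"x":0.0625,"y":-0.007,"z":0,"rx":0,"ry":0,"rz":-5.4},{"fingers":0.085,"x":0.0625,"y":-0.007,"z":0,"rx":0,"ry":0,"rz":-5.4},{"fingers":0.085,"x":0.0625,"y":-0.007,"z":0,"rx":0,"ry":0,"rz":-5.4}]'; python3 -c "
from h import *
togo(0.531,0.375,0.15)"
```

```text
clock: 3.1
tcp_pos: [0.67, 0.0872, 0.2313]
orientation: [2.044, 2.385, 0.001]
contact_force: [0.5, 0.2, 0.1]
grip_width: 0.0852
gripper_force: 0.0
t 3.1 tcp [0.67   0.0872 0.2313] yaw_y 8.8 tilt [0.001 0.   ] F [0.52 0.16 0.08] w 0.0852 gf 0.0
tool mm [305.7 -93.4  81.3]
```

```bash
python3 -m jog '[{"fingers":0.085,"x":0.061,"y":-0.0187,"z":0,"rx":0,"ry":0,"rz":0},{"fingers":0.085,"x":0.061,"y":-0.0187,"z":0,"rx":0,"ry":0,"rz":0},{"fingers":0.085,"x":0.061,"y":-0.0187,"z":0.02,"rx":0,"ry":0,"rz":0},{"fingers":0.085,"x":0.061,"y":-0.0187,"z":0.03,"rx":0,"ry":0,"rz":0},{"fingers":0.085,"x":0.061,"y":-0.0187,"z":0.03,"rx":0,"ry":0,"rz":-8.7},{"fingers":0.085,"x":0,"y":0,"z":0,"rx":0,"ry":0,"rz":-8.7},{"fingers":0.085,"x":0,"y":0,"z":0,"rx":0,"ry":0,"rz":-8.7},{"fingers":0.085,"x":0,"y":0,"z":0,"rx":0,"ry":0,"rz":0}]'; python3 - <<'E'
from h import *
import cv2
p,d=r.grab_frame("scene"); q,e=r.grab_frame("top")
cv2.imwrite("pics/s1.png",p[:,:,::-1]);cv2.imwrite("pics/t1.png",q[:,:,::-1])
print([np.round(s["xyz"],3).tolist() for s in r.landmark_of("sample_egg_mid","scene")],[np.round(s["xyz"],3).tolist() for s in r.landmark_of("sample_egg_mid","top")])
togo(0.531,0.375,0.021)
# own measure of blue egg from the first top frame: centroid on ray at z 0.05
p=cv2.imread("pics/top0.png");h=cv2.cvtColor(p,40)
for n,c in(("top0.png","top"),("scene0.png","scene")):
    p=cv2.imread("pics/"+n).astype(int);C=r.get_calibration(c)
    m=(p[:,:,0]>p[:,:,2]+60)&(p[:,:,0]>p[:,:,1]+50)
    y0,x0=(205,205) if c=="top" else (260,385)
    s=np.zeros_like(m);s[y0:y0+38,x0:x0+38]=m[y0:y0+38,x0:x0+38]
    v,u=np.nonzero(s);u,v=(u.min()+u.max())/2,(v.min()+v.max())/2
    k=cv2.undistortPoints(np.array([[[u,v]]],float),C["mtx"],C["dist"])[0,0]
    E=C["extrinsics"];ray=E[:3,:3]@[k[0],k[1],1];t=E[:3,3];print(c,u,v,t+ray*((0.048-t[2])/ray[2]))
E
```

```text
clock: 4.1
tcp_pos: [0.5411, 0.3535, 0.1592]
orientation: [-1.459, -2.782, 0.0]
contact_force: [0.4, -0.8, -0.1]
grip_width: 0.0852
gripper_force: 0.0
[[0.681, 0.352, 0.035], [0.526, 0.371, 0.041], [0.474, 0.509, 0.036], [0.66, 0.467, 0.032], [0.576, 0.493, 0.035]] [[0.68, 0.351, 0.035], [0.47, 0.507, 0.037]]
t 4.3 tcp [0.5412 0.3534 0.1596] yaw_y 34.6 tilt [ 0. -0.] F [-0.19 -0.27  0.23] w 0.0848 gf 0.0
tool mm [ 23.6   3.8 138.6]
top 220.5 218.5 [0.53132417 0.38096292 0.048     ]
scene 401.0 281.0 [0.53139487 0.37471141 0.048     ]
```

```bash
python3 -m jog '[{"fingers":0.085,"x":0.023,"y":0.003,"z":0,"rx":0,"ry":0,"rz":0},{"fingers":0.085,"x":0,"y":0,"z":0.03,"rx":0,"ry":0,"rz":0},{"fingers":0.085,"x":0,"y":0,"z":0.03,"rx":0,"ry":0,"rz":0},{"fingers":0.085,"x":0,"y":0,"z":0.03,"rx":0,"ry":0,"rz":0},{"fingers":0.085,"x":0,"y":0,"z":0.03,"rx":0,"ry":0,"rz":0},{"fingers":0.085,"x":0,"y":0,"z":0.019,"rx":0,"ry":0,"rz":0},{"fingers":0.06,"x":0,"y":0,"z":0,"rx":0,"ry":0,"rz":0},{"fingers":0.05,"x":0,"y":0,"z":0,"rx":0,"ry":0,"rz":0}]' 30; python3 -m jog '[{"fingers":0.045,"x":0,"y":0,"z":0,"rx":0,"ry":0,"rz":0},{"fingers":0.045,"x":0,"y":0,"z":0,"rx":0,"ry":0,"rz":0},{"fingers":0.045,"x":0,"y":0,"z":0,"rx":0,"ry":0,"rz":0},{"fingers":0.045,"x":0,"y":0,"z":0,"rx":0,"ry":0,"rz":0}]'
```

```text
clock: 5.3
tcp_pos: [0.5304, 0.3752, 0.0217]
orientation: [1.457, 2.783, 0.002]
contact_force: [-1.3, -0.5, 2.4]
grip_width: 0.0539
gripper_force: 31.6
clock: 5.8
tcp_pos: [0.5309, 0.3751, 0.0217]
orientation: [1.457, 2.783, 0.003]
contact_force: [-2.7, 0.0, 6.3]
grip_width: 0.0538
gripper_force: 32.3
```

```bash
python3 -m jog '[{"fingers":0.045,"x":0,"y":0,"z":-0.01,"rx":0,"ry":0,"rz":0},{"fingers":0.045,"x":0,"y":0,"z":-0.03,"rx":0,"ry":0,"rz":0},{"fingers":0.045,"x":0,"y":0,"z":-0.04,"rx":0,"ry":0,"rz":0},{"fingers":0.045,"x":0,"y":0,"z":-0.05,"rx":0,"ry":0,"rz":0},{"fingers":0.045,"x":0,"y":0,"z":-0.04,"rx":0,"ry":0,"rz":0},{"fingers":0.045,"x":0,"y":0,"z":-0.03,"rx":0,"ry":0,"rz":0},{"fingers":0.045,"x":0,"y":0,"z":-0.01,"rx":0,"ry":0,"rz":0},{"fingers":0.045,"x":0,"y":0,"z":0,"rx":0,"ry":0,"rz":0}]'; python3 - <<'E'
from h import *
import cv2
p,d=r.grab_frame("scene");cv2.imwrite("pics/s2.png",cv2.resize(p[130:330,230:480],None,fx=3,fy=3)[:,:,::-1])
togo(0.588,0.005,0.23)
E
```

```text
clock: 6.8
tcp_pos: [0.5304, 0.374, 0.2303]
orientation: [1.457, 2.783, -0.0]
contact_force: [-0.2, 0.1, -2.6]
grip_width: 0.0536
gripper_force: 32.3
t 6.85 tcp [0.5301 0.3736 0.2293] yaw_y 34.7 tilt [-0.001 -0.001] F [-1.18 -0.58 -2.26] w 0.0537 gf 32.27882869541645
tool mm [-3.359e+02 -1.624e+02 -3.000e-01]
```

View pics/s2.png

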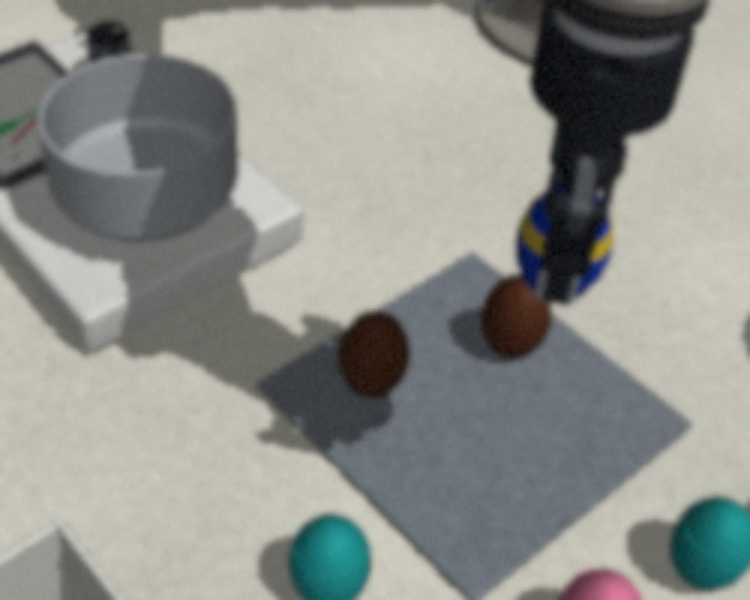

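The egg hangs upright between the fingers at crop (565,245), clear of the pad. Both brown eggs are undisturbed at (373,355) and (515,318). Now to the pot.

```bash
python3 -m jog '[{"fingers":0.045,"x":-0.025,"y":-0.012,"z":0,"rx":0,"ry":0,"rz":0},{"fingers":0.045,"x":-0.05,"y":-0.024,"z":0,"rx":0,"ry":0,"rz":0},{"fingers":0.045,"x":-0.055,"y":-0.027,"z":0,"rx":0,"ry":0,"rz":0},{"fingers":0.045,"x":-0.055,"y":-0.027,"z":0,"rx":0,"ry":0,"rz":0},{"fingers":0.045,"x":-0.055,"y":-0.027,"z":0,"rx":0,"ry":0,"rz":0},{"fingers":0.045,"x":-0.05,"y":-0.024,"z":0,"rx":0,"ry":0,"rz":0},{"fingers":0.045,"x":-0.035,"y":-0.016,"z":0,"rx":0,"ry":0,"rz":0},{"fingers":0.045,"x":-0.011,"y":-0.0054,"z":0,"rx":0,"ry":0,"rz":0}]';python3 -m jog '[{"fingers":0.045,"x":0,"y":0,"z":0,"rx":0,"ry":0,"rz":0},{"fingers":0.045,"x":0,"y":0,"z":0.02,"rx":0,"ry":0,"rz":0},{"fingers":0.045,"x":0,"y":0,"z":0.02,"rx":0,"ry":0,"rz":0},{"fingers":0.045,"x":0,"y":0,"z":0.01,"rx":0,"ry":0,"rz":0},{"fingers":0.045,"x":0,"y":0,"z":0,"rx":0,"ry":0,"rz":0}]'; python3 - <<'E'
from h import *
togo(0.588,0.005,0.105)
E
```

```text
clock: 7.85
tcp_pos: [0.5878, 0.0017, 0.2284]
orientation: [-1.463, -2.778, 0.004]
contact_force: [0.9, -0.2, -2.7]
grip_width: 0.0541
gripper_force: 32.3
clock: 8.48
tcp_pos: [0.5876, 0.006, 0.179]
orientation: [-1.455, -2.782, 0.002]
contact_force: [0.2, -0.9, -1.0]
grip_width: 0.0539
gripper_force: 32.3
t 8.475 tcp [0.5876 0.006  0.179 ] yaw_y 34.8 tilt [-0.002  0.   ] F [ 0.2  -0.89 -0.98] w 0.0539 gf 32.27005809545517
tool mm [-1.2 -0.1 74. ]
```

```bash
python3 -m jog '[{"fingers":0.045,"x":0,"y":0,"z":0.02,"rx":0,"ry":0,"rz":0},{"fingers":0.045,"x":0,"y":0,"z":0.025,"rx":0,"ry":0,"rz":0},{"fingers":0.045,"x":0,"y":0,"z":0.02,"rx":0,"ry":0,"rz":0},{"fingers":0.045,"x":0,"y":0,"z":0.01,"rx":0,"ry":0,"rz":0},{"fingers":0.045,"x":0,"y":0,"z":0,"rx":0,"ry":0,"rz":0},{"fingers":0.045,"x":0,"y":0,"z":0,"rx":0,"ry":0,"rz":0}]';python3 -m jog '[{"fingers":0.045,"x":0,"y":0,"z":0.002,"rx":0,"ry":0,"rz":0},{"fingers":0.045,"x":0,"y":0,"z":0.002,"rx":0,"ry":0,"rz":0},{"fingers":0.045,"x":0,"y":0,"z":0.002,"rx":0,"ry":0,"rz":0},{"fingers":0.045,"x":0,"y":0,"z":0.002,"rx":0,"ry":0,"rz":0},{"fingers":0.045,"x":0,"y":0,"z":0.002,"rx":0,"ry":0,"rz":0},{"fingers":0.045,"x":0,"y":0,"z":0.002,"rx":0,"ry":0,"rz":0},{"fingers":0.045,"x":0,"y":0,"z":0,"rx":0,"ry":0,"rz":0},{"fingers":0.045,"x":0,"y":0,"z":0,"rx":0,"ry":0,"rz":0}]'; python3 - <<'E'
from h import *
togo(0.588,0.005,0.09)
C=r.get_calibration("top")
import cv2
p,d=r.grab_frame("top");cv2.imwrite("pics/t2.png",cv2.resize(p[130:250,340:500],None,fx=4,fy=4,interpolation=2)[:,:,::-1])
E
```

```text
clock: 9.22
tcp_pos: [0.5891, 0.0058, 0.1062]
orientation: [1.456, 2.782, 0.001]
contact_force: [0.5, -0.2, -1.0]
grip_width: 0.054
gripper_force: 32.3
clock: 10.22
tcp_pos: [0.5884, 0.0056, 0.0935]
orientation: [1.457, 2.783, -0.0]
contact_force: [0.3, -0.8, -0.6]
grip_width: 0.0542
gripper_force: 32.3
t 10.225 tcp [0.5884 0.0056 0.0935] yaw_y 34.7 tilt [ 0. -0.] F [ 0.33 -0.8  -0.55] w 0.0542 gf 32.33012594282627
tool mm [-0.3 -0.7  3.5]
```

View pics/t2.png

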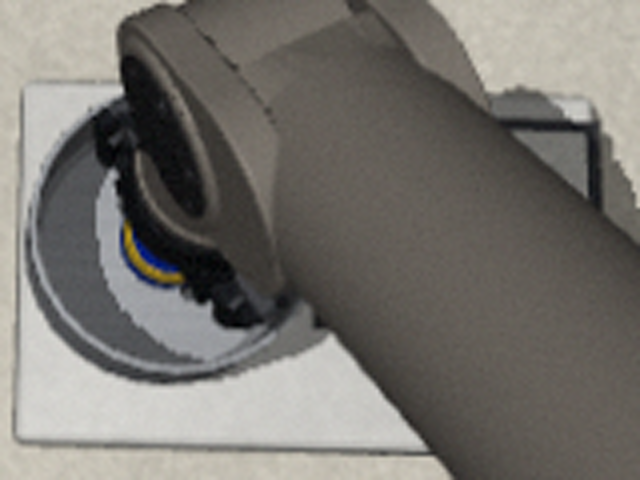

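The egg is inside the pot near its centre at crop (155,255), with the foot about 3 mm into the spring travel. I'll lower it 4 mm more and open to half width.

```bash
python3 -m jog '[{"fingers":0.045,"x":0,"y":0,"z":0.002,"rx":0,"ry":0,"rz":0},{"fingers":0.045,"x":0,"y":0,"z":0.002,"rx":0,"ry":0,"rz":0},{"fingers":0.045,"x":0,"y":0,"z":0,"rx":0,"ry":0,"rz":0},{"fingers":0.054,"x":0,"y":0,"z":0,"rx":0,"ry":0,"rz":0},{"fingers":0.056,"x":0,"y":0,"z":0,"rx":0,"ry":0,"rz":0},{"fingers":0.058,"x":0,"y":0,"z":0,"rx":0,"ry":0,"rz":0},{"fingers":0.062,"x":0,"y":0,"z":0,"rx":0,"ry":0,"rz":0},{"fingers":0.07,"x":0,"y":0,"z":0,"rx":0,"ry":0,"rz":0}]';python3 -m jog '[{"fingers":0.07,"x":0,"y":0,"z":0,"rx":0,"ry":0,"rz":0},{"fingers":0.07,"x":0,"y":0,"z":0,"rx":0,"ry":0,"rz":0},{"fingers":0.07,"x":0,"y":0,"z":-0.005,"rx":0,"ry":0,"rz":0},{"fingers":0.07,"x":0,"y":0,"z":-0.01,"rx":0,"ry":0,"rz":0},{"fingers":0.07,"x":0,"y":0,"z":-0.02,"rx":0,"ry":0,"rz":0},{"fingers":0.07,"x":0,"y":0,"z":-0.03,"rx":0,"ry":0,"rz":0},{"fingers":0.07,"x":0,"y":0,"z":-0.03,"rx":0,"ry":0,"rz":0},{"fingers":0.07,"x":0,"y":0,"z":-0.03,"rx":0,"ry":0,"rz":0}]'; python3 - <<'E'
from h import *
togo(0.506,-0.174,0.20)
E
```

```text
clock: 11.28
tcp_pos: [0.5884, 0.0056, 0.0894]
orientation: [1.457, 2.783, 0.0]
contact_force: [-0.3, 1.0, 1.0]
grip_width: 0.07
gripper_force: 0.0
clock: 12.28
tcp_pos: [0.5886, 0.0058, 0.2171]
orientation: [1.456, 2.782, 0.001]
contact_force: [0.8, -0.1, -0.2]
grip_width: 0.07
gripper_force: 0.0
t 12.275 tcp [0.5886 0.0058 0.2171] yaw_y 34.8 tilt [0.002 0.   ] F [ 0.84 -0.05 -0.2 ] w 0.07 gf 0.0
tool mm [-100.6 -170.4   16.9]
```

```bash
python3 -m jog '[{"fingers":0.07,"x":0.0625,"y":0.01,"z":0,"rx":0,"ry":0,"rz":0},{"fingers":0.07,"x":0.0625,"y":0.01,"z":0,"rx":0,"ry":0,"rz":0},{"fingers":0.07,"x":0.0625,"y":0.01,"z":0,"rx":0,"ry":0,"rz":0},{"fingers":0.07,"x":0.0625,"y":0.01,"z":0,"rx":0,"ry":0,"rz":0},{"fingers":0.07,"x":0.0625,"y":0.01,"z":0,"rx":0,"ry":0,"rz":0},{"fingers":0.07,"x":0,"y":0,"z":0,"rx":0,"ry":0,"rz":0}]'
cat > dial.py <<'E'
from h import *
import cv2
def dial(name):
    p,d=r.grab_frame("top");cv2.imwrite(f"pics/{name}.png",cv2.resize(p[140:250,340:500],None,fx=5,fy=5,interpolation=2)[:,:,::-1])
    C=r.get_calibration("top");E=C["extrinsics"];t=E[:3,3]
    def w(u,v,z):
        k=cv2.undistortPoints(np.stack([u,v],-1).reshape(-1,1,2).astype(float),C["mtx"],C["dist"])[:,0]
        ray=np.c_[k,np.ones(len(k))]@E[:3,:3].T
        return t+ray*((z-t[2])/ray[:,2])[:,None]
    q=p.astype(int);R_,G,B=q[...,0],q[...,1],q[...,2]
    W=np.zeros(G.shape,bool);W[160:215,417:492]=1
    red=W&(R_>G+35)&(R_>B+35);gr=W&(G>R_+25)&(G>B+25)
    out={}
    v,u=np.nonzero(red);P=w(u,v,0.058)[:,:2]
    v,u=np.nonzero(gr);Q=w(u,v,0.058)[:,:2]
    # pivot: centre of the red hub, taken as low-x blob end
    def angs(P,piv,lo,hi):
        D=P-piv;rr=np.hypot(*D.T);s=(rr>lo)&(rr<hi);a=np.degrees(np.arctan2(D[s,1],D[s,0]))
        return a.mean(),s.sum(),rr.max()
    return P,Q,angs,w
E
python3 - <<'E'
from dial import *
P,Q,angs,w=dial("d1")
lm={n:[(np.round(s["xyz"],4).tolist(),round(s["score"],2)) for s in r.landmark_of(n,"top")[:2]] for n in("pointer_tip","green_mark","dial_pivot","knob_grip","sample_egg_mid")}
print(lm)
print("red x range",P.min(0),P.max(0),len(P),"green",Q.min(0),Q.max(0),len(Q))
hub=P[P[:,0]<P[:,0].min()+0.012]; print("hub",hub.mean(0))
hub=np.array([(P[:,0].min()+0.007),np.median(P[P[:,0]<P[:,0].min()+.014][:,1])])
for f in(P,Q):
    for lo,hi in((.03,.06),(.06,.1)): print(angs(f,hub,lo,hi))
# knob centre from dark pixels
q=cv2.imread("pics/d1.png")
togo(0.506,-0.174,0.20)
E
```

```text
clock: 13.02
tcp_pos: [0.4498, 0.2934, 0.2167]
orientation: [-1.442, -2.79, -0.006]
contact_force: [-0.2, -0.1, -0.2]
grip_width: 0.0699
gripper_force: 0.0
{'pointer_tip': [], 'green_mark': [], 'dial_pivot': [([0.5633, -0.1724, 0.0543], 0.8)], 'knob_grip': [([0.5112, -0.1708, 0.0919], 0.59)], 'sample_egg_mid': [([0.5936, 0.0057, 0.1084], 0.92), ([0.6601, 0.4665, 0.0405], 0.9)]}
red x range [ 0.55931495 -0.17906293] [ 0.63642684 -0.13677676] 65 green [ 0.55933674 -0.21941681] [ 0.63905922 -0.16443416] 102
hub [ 0.56419471 -0.17217763]
(np.float64(26.873734497264152), np.int64(16), np.float64(0.07834268936430068))
(np.float64(26.279331140627324), np.int64(14), np.float64(0.07834268936430068))
(np.float64(-32.051943828138704), np.int64(33), np.float64(0.08326381571858764))
(np.float64(-31.484736577109963), np.int64(54), np.float64(0.08326381571858764))
t 13.325 tcp [0.4541 0.2858 0.2146] yaw_y 34.6 tilt [ 0.    -0.001] F [ 0.83 -0.82  0.17] w 0.0696 gf 0.0
tool mm [-408.  -218.2   14.9]
```

View pics/d1.png

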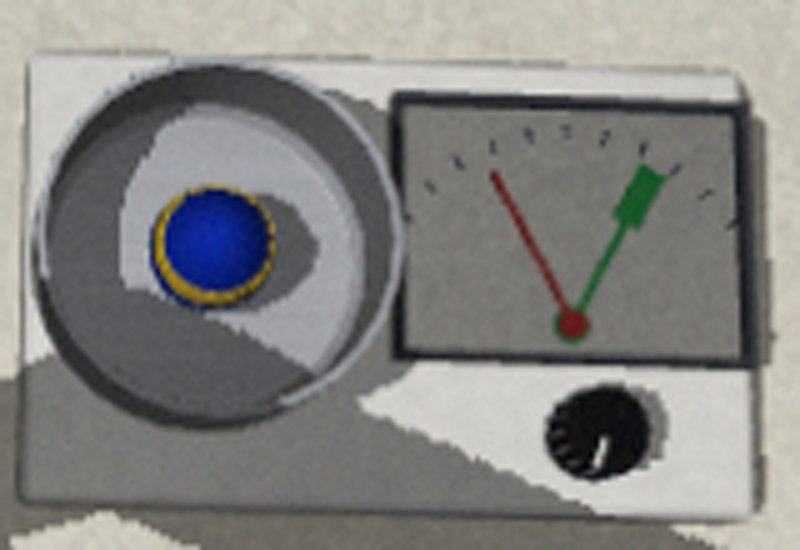

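The egg stands upright in the pot at crop (215,245). The red pointer lies 58.2° anticlockwise of the green mark, so the knob needs about 116° clockwise. Next I go to the knob at crop (600,430), and the present yaw leaves the wrist room for that turn.

```bash
python3 -m jog '[{"fingers":0.07,"x":-0.03,"y":-0.016,"z":0,"rx":0,"ry":0,"rz":0},{"fingers":0.07,"x":-0.06,"y":-0.032,"z":0,"rx":0,"ry":0,"rz":0},{"fingers":0.07,"x":-0.06,"y":-0.032,"z":0,"rx":0,"ry":0,"rz":0},{"fingers":0.07,"x":-0.06,"y":-0.032,"z":0,"rx":0,"ry":0,"rz":0},{"fingers":0.07,"x":-0.06,"y":-0.032,"z":0,"rx":0,"ry":0,"rz":0},{"fingers":0.07,"x":-0.06,"y":-0.032,"z":0,"rx":0,"ry":0,"rz":0},{"fingers":0.07,"x":-0.06,"y":-0.032,"z":0,"rx":0,"ry":0,"rz":0},{"fingers":0.07,"x":-0.018,"y":-0.008,"z":0,"rx":0,"ry":0,"rz":0}]';python3 -m jog '[{"fingers":0.075,"x":0,"y":0,"z":0,"rx":0,"ry":0,"rz":0},{"fingers":0.075,"x":0,"y":0,"z":0,"rx":0,"ry":0,"rz":0}]'; python3 - <<'E'
from dial import *
C=r.get_calibration("top");E=C["extrinsics"];t=E[:3,3]
p=cv2.imread("pics/d1.png")[385:480,545:652];v,u=np.nonzero(p.max(2)<70);print(np.percentile(u,[2,98])+545,np.percentile(v,[2,98])+385)
uc=340+((np.percentile(u,2)+np.percentile(u,98))/2+545)/5;vc=140+((np.percentile(v,2)+np.percentile(v,98))/2+385)/5
k=cv2.undistortPoints(np.array([[[uc,vc]]]),C["mtx"],C["dist"])[0,0];ray=E[:3,:3]@[*k,1]
print(uc,vc,t+ray*((.09-t[2])/ray[2]))
togo(0.508,-0.173,0.071)
print(r.get_obs()["joints"])
E
```

```text
clock: 14.32
tcp_pos: [0.5035, -0.1444, 0.2142]
orientation: [1.469, 2.777, -0.002]
contact_force: [0.2, 0.7, 0.2]
grip_width: 0.07
gripper_force: 0.0
clock: 14.58
tcp_pos: [0.5043, -0.1364, 0.2145]
orientation: [-1.454, -2.785, -0.001]
contact_force: [-0.7, 0.1, 0.6]
grip_width: 0.0748
gripper_force: 0.0
[552. 645.] [391. 474.]
459.7 226.5 [ 0.5076164  -0.17266178  0.09      ]
t 14.575 tcp [ 0.5043 -0.1364  0.2145] yaw_y 34.9 tilt [-0.     0.001] F [-0.71  0.13  0.57] w 0.0748 gf 0.0
tool mm [-32.3 -17.9 143.4]
[ 0.59398455  0.291905   -0.53340446  1.90708655  0.17505895  0.98852597
  0.59082417]
```

```bash
python3 -m jog '[{"fingers":0.075,"x":-0.032,"y":-0.018,"z":0.01,"rx":0,"ry":0,"rz":0},{"fingers":0.075,"x":0,"y":0,"z":0.02,"rx":0,"ry":0,"rz":0},{"fingers":0.075,"x":0,"y":0,"z":0.025,"rx":0,"ry":0,"rz":0},{"fingers":0.075,"x":0,"y":0,"z":0.025,"rx":0,"ry":0,"rz":0},{"fingers":0.075,"x":0,"y":0,"z":0,"rx":0,"ry":0,"rz":0}]';python3 - <<'E'
from h import *
togo(0.5078,-0.173,0.071)
E
```

```text
clock: 15.2
tcp_pos: [0.5066, -0.1724, 0.1331]
orientation: [-1.45, -2.782, -0.0]
contact_force: [-0.4, 0.5, -0.3]
grip_width: 0.0747
gripper_force: 0.0
t 15.2 tcp [ 0.5066 -0.1724  0.1331] yaw_y 34.9 tilt [-0.003  0.002] F [-0.38  0.5  -0.33] w 0.0747 gf 0.0
tool mm [-1.4  0.7 62.1]
```

```bash
python3 -m jog '[{"fingers":0.075,"x":-0.001,"y":0,"z":0.022,"rx":0,"ry":0,"rz":0},{"fingers":0.075,"x":0,"y":0,"z":0.022,"rx":0,"ry":0,"rz":0},{"fingers":0.075,"x":0,"y":0,"z":0.017,"rx":0,"ry":0,"rz":0},{"fingers":0.055,"x":0,"y":0,"z":0,"rx":0,"ry":0,"rz":0},{"fingers":0.04,"x":0,"y":0,"z":0,"rx":0,"ry":0,"rz":0},{"fingers":0.03,"x":0,"y":0,"z":0,"rx":0,"ry":0,"rz":0},{"fingers":0.03,"x":0,"y":0,"z":0,"rx":0,"ry":0,"rz":0}]' 25;python3 - <<'E'
from h import *
togo(0.5078,-0.173,0.071)
E
```

```text
clock: 16.08
tcp_pos: [0.5102, -0.1748, 0.0747]
orientation: [1.454, 2.781, 0.003]
contact_force: [1.8, 4.6, 4.8]
grip_width: 0.0394
gripper_force: 26.0
t 16.075 tcp [ 0.5102 -0.1748  0.0747] yaw_y 34.8 tilt [0.004 0.   ] F [1.82 4.58 4.84] w 0.0394 gf 26.018856167793274
tool mm [ 2.8 -1.   3.7]
```

```bash
python3 -m jog '[{"fingers":0.03,"x":0,"y":0,"z":0,"rx":0,"ry":0,"rz":5},{"fingers":0.03,"x":0,"y":0,"z":0,"rx":0,"ry":0,"rz":8},{"fingers":0.03,"x":0,"y":0,"z":0,"rx":0,"ry":0,"rz":9},{"fingers":0.03,"x":0,"y":0,"z":0,"rx":0,"ry":0,"rz":9},{"fingers":0.03,"x":0,"y":0,"z":0,"rx":0,"ry":0,"rz":9},{"fingers":0.03,"x":0,"y":0,"z":0,"rx":0,"ry":0,"rz":8},{"fingers":0.03,"x":0,"y":0,"z":0,"rx":0,"ry":0,"rz":5},{"fingers":0.03,"x":0,"y":0,"z":0,"rx":0,"ry":0,"rz":0}]';python3 - <<'E'
from dial import *
togo(0.5078,-0.173,0.071); print(r.get_obs()["joints"])
P,Q,angs,w=dial("d2")
hub=np.array([0.5655,-0.1722])
for f in(P,Q): print(len(f), [angs(f,hub,lo,hi) for lo,hi in((.03,.06),(.06,.1))] if len(f) else "")
E
```

```text
clock: 17.08
tcp_pos: [0.507, -0.1752, 0.0746]
orientation: [-2.546, -1.839, 0.003]
contact_force: [-7.4, 3.2, 14.6]
grip_width: 0.0394
gripper_force: 27.1
t 17.075 tcp [ 0.507  -0.1752  0.0746] yaw_y -18.3 tilt [-0.002  0.   ] F [-7.38  3.24 14.57] w 0.0394 gf 27.094978988170624
tool mm [2.4 0.  3.6]
[ 0.39143459  0.47003442 -0.21882325  2.00037477  0.15597278  0.68929822
 -0.24507417]
53 [(np.float64(-1.5921169059235443), np.int64(13), np.float64(0.07835632386255928)), (np.float64(-0.7573136538324479), np.int64(8), np.float64(0.07835632386255928))]
98 [(np.float64(-31.22708563392322), np.int64(30), np.float64(0.08381244098420035)), (np.float64(-30.84087506600543), np.int64(54), np.float64(0.08381244098420035))]
```

The turn works: 53° on the knob moved the pointer 27°. About 60° of knob remains.

```bash
python3 -m jog '[{"fingers":0.03,"x":0,"y":0,"z":0,"rx":0,"ry":0,"rz":6},{"fingers":0.03,"x":0,"y":0,"z":0,"rx":0,"ry":0,"rz":9},{"fingers":0.03,"x":0,"y":0,"z":0,"rx":0,"ry":0,"rz":10},{"fingers":0.03,"x":0,"y":0,"z":0,"rx":0,"ry":0,"rz":10},{"fingers":0.03,"x":0,"y":0,"z":0,"rx":0,"ry":0,"rz":10},{"fingers":0.03,"x":0,"y":0,"z":0,"rx":0,"ry":0,"rz":9},{"fingers":0.03,"x":0,"y":0,"z":0,"rx":0,"ry":0,"rz":5},{"fingers":0.03,"x":0,"y":0,"z":0,"rx":0,"ry":0,"rz":0}]';python3 - <<'E'
from dial import *
togo(0.5078,-0.173,0.071)
P,Q,angs,w=dial("d3")
hub=np.array([0.5655,-0.1722])
for f in(P,Q): print(len(f), [angs(f,hub,lo,hi) for lo,hi in((.03,.06),(.06,.1))] if len(f) else "")
E
```

```text
clock: 18.12
tcp_pos: [0.5047, -0.1726, 0.0745]
orientation: [-3.117, -0.349, 0.011]
contact_force: [-13.1, 11.7, 25.2]
grip_width: 0.0394
gripper_force: 28.2
t 18.125 tcp [ 0.5047 -0.1726  0.0745] yaw_y -77.2 tilt [-0.008  0.004] F [-13.05  11.74  25.18] w 0.0394 gf 28.188739120960236
tool mm [2.9 1.  3.5]
53 [(np.float64(-32.72524461455505), np.int64(14), np.float64(0.07721172910202936)), (np.float64(-31.553054818053266), np.int64(7), np.float64(0.07721172910202936))]
48 [(np.float64(-30.425203382678482), np.int64(9), np.float64(0.08381244098420035)), (np.float64(-30.30997835898488), np.int64(38), np.float64(0.08381244098420035))]
```

View pics/d3.png

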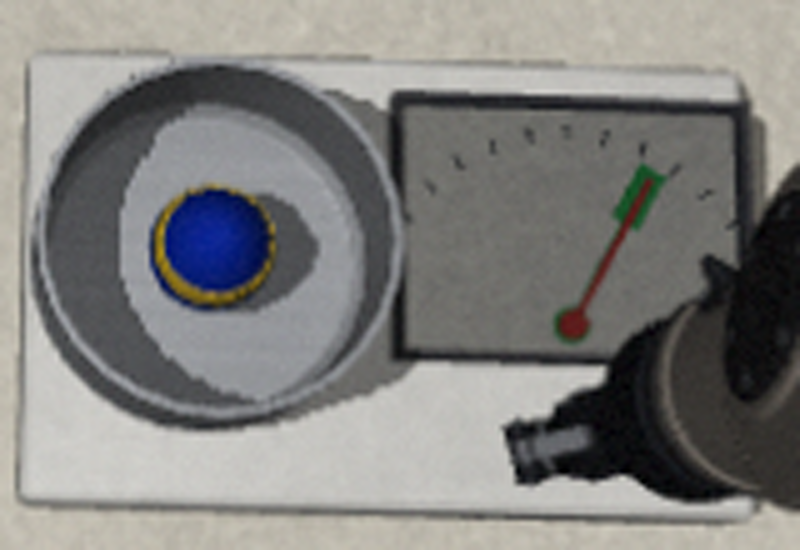

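The pointer at crop (650,180) lies over the middle of the green flag, within about 1°. The egg is unchanged. Release and retreat.

```bash
python3 -m jog '[{"fingers":0.042,"x":0,"y":0,"z":0,"rx":0,"ry":0,"rz":0},{"fingers":0.05,"x":0,"y":0,"z":0,"rx":0,"ry":0,"rz":0},{"fingers":0.07,"x":0,"y":0,"z":0,"rx":0,"ry":0,"rz":0},{"fingers":0.07,"x":0,"y":0,"z":0,"rx":0,"ry":0,"rz":0},{"fingers":0.07,"x":0,"y":0,"z":-0.015,"rx":0,"ry":0,"rz":0},{"fingers":0.07,"x":0,"y":0,"z":-0.03,"rx":0,"ry":0,"rz":0},{"fingers":0.07,"x":0,"y":0,"z":-0.04,"rx":0,"ry":0,"rz":0},{"fingers":0.07,"x":0,"y":0,"z":-0.04,"rx":0,"ry":0,"rz":0}]';python3 -m jog '[{"fingers":0.07,"x":-0.04,"y":0,"z":0,"rx":0,"ry":0,"rz":0},{"fingers":0.07,"x":-0.04,"y":0.02,"z":0,"rx":0,"ry":0,"rz":0},{"fingers":0.07,"x":0,"y":0.04,"z":0,"rx":0,"ry":0,"rz":0},{"fingers":0.07,"x":0,"y":0.04,"z":0,"rx":0,"ry":0,"rz":0},{"fingers":0.07,"x":0,"y":0.04,"z":0,"rx":0,"ry":0,"rz":0},{"fingers":0.07,"x":0,"y":0,"z":0,"rx":0,"ry":0,"rz":0},{"fingers":0.07,"x":0,"y":0,"z":0,"rx":0,"ry":0,"rz":0}]'; python3 - <<'E'
from dial import *
togo(0.5078,-0.173,0.071)
P,Q,angs,w=dial("d4")
hub=np.array([0.5655,-0.1722])
for f in(P,Q): print(len(f), [angs(f,hub,lo,hi) for lo,hi in((.03,.06),(.06,.1))] if len(f) else "")
E
```

```text
clock: 19.18
tcp_pos: [0.5082, -0.1758, 0.2006]
orientation: [3.122, 0.348, 0.001]
contact_force: [0.3, 0.4, -1.0]
grip_width: 0.0697
gripper_force: 0.0
clock: 20.05
tcp_pos: [0.4611, -0.3293, 0.1988]
orientation: [-3.122, -0.349, -0.0]
contact_force: [0.1, 0.3, -0.5]
grip_width: 0.0703
gripper_force: 0.0
t 20.05 tcp [ 0.4611 -0.3293  0.1988] yaw_y -77.3 tilt [0. 0.] F [ 0.09  0.25 -0.54] w 0.0703 gf 0.0
tool mm [  80.  -142.1  127.9]
54 [(np.float64(-33.41403267238916), np.int64(13), np.float64(0.07850422479258454)), (np.float64(-32.27064874811101), np.int64(9), np.float64(0.07850422479258454))]
46 [(np.float64(-29.76327939004154), np.int64(10), np.float64(0.08381244098420035)), (np.float64(-30.139165697773812), np.int64(36), np.float64(0.08381244098420035))]
```

View pics/d4.png

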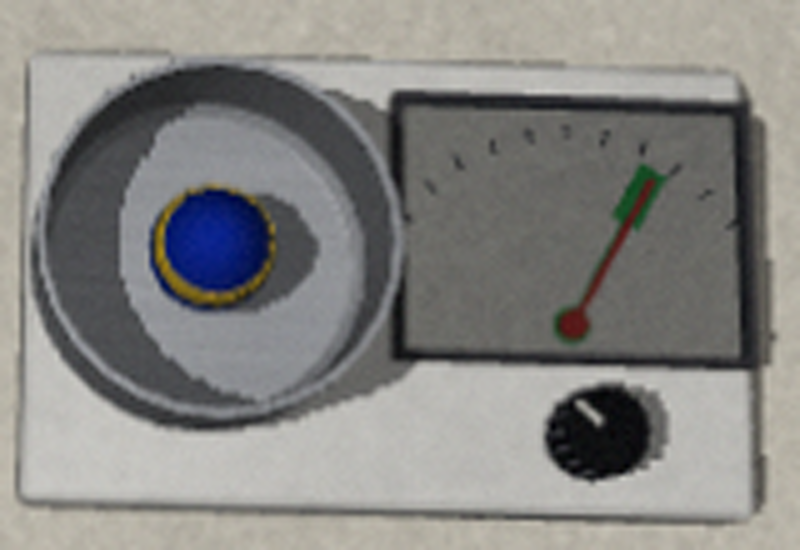

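The red pointer sits slightly clockwise of the flag's middle. I'll make one finer measurement, weighting by colour, before deciding whether to correct.

```bash
python3 - <<'E'
from dial import *
C=r.get_calibration("top");E=C["extrinsics"];t=E[:3,3]
def meas(n,kind,hub):
    q=cv2.imread(f"pics/{n}.png").astype(float);B,G,R_=q[...,0],q[...,1],q[...,2]
    wt=np.clip((R_-np.maximum(G,B)) if kind=="r" else (G-np.maximum(R_,B)),0,None); wt[wt<12]=0
    v,u=np.nonzero(wt);uu=(u+.5)/5-.5+340;vv=(v+.5)/5-.5+140;w=wt[v,u]
    k=cv2.undistortPoints(np.stack([uu,vv],-1).reshape(-1,1,2),C["mtx"],C["dist"])[:,0]
    ray=np.c_[k,np.ones(len(k))]@E[:3,:3].T;P=(t+ray*((.058-t[2])/ray[:,2])[:,None])[:,:2]
    D=P-hub;rr=np.hypot(*D.T);a=np.degrees(np.arctan2(D[:,1],D[:,0]))
    s=(uu>417)&(uu<492)&(vv>158)&(vv<213)
    h=s&(rr<.012);out=[np.round(np.average(P[h],axis=0,weights=w[h]),4)]
    for lo,hi in((.03,.045),(.045,.058),(.06,.068),(.068,.076)):
        m=s&(rr>lo)&(rr<hi)&(abs(a)<60); out.append(round(np.average(a[m],weights=w[m]),2))
    print(n,kind,out)
hub=np.array([.5648,-.1722])
for n,k in(("d1","r"),("d1","g"),("d2","g"),("d4","r")): meas(n,k,hub)
E
```

```text
d1 r [array([ 0.5645, -0.172 ]), np.float64(26.42), np.float64(26.07), np.float64(26.18), np.float64(26.19)]
d1 g [array([ 0.5646, -0.1715]), np.float64(-30.95), np.float64(-30.64), np.float64(-30.56), np.float64(-30.54)]
d2 g [array([ 0.5643, -0.171 ]), np.float64(-30.92), np.float64(-30.65), np.float64(-30.51), np.float64(-30.53)]
d4 r [array([ 0.5642, -0.1733]), np.float64(-33.22), np.float64(-32.37), np.float64(-31.93), np.float64(-31.84)]
```

The offset is about 1.3° on the dial, or 1.9 mm at the tip, well inside 5 mm. Handing in.

```bash
python3 -c "
from bench import r
print(r.hand_in())"
```

```text
the job is handed in; nothing more can be done
None
```

The job is handed in, with no verdict returned: the blue egg stands upright and released in the pot, the pointer is about 2 mm from the middle of the green mark (5 mm allowed), and I left the brown eggs alone.

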